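# Find the full carton by its weight

## Task

Three identical closed cartons stand in the sloping rack; one is full, the other two are empty, and only their weight tells which. Find the full one by lifting them, and set it down gently, upright, in the middle of the square plate of the hand-over stand; an empty one must not be left on the plate. Leave the empty ones standing in the rack where they were, and do not disturb the cup or the two loose purple-capped vials.

Things in the scene. Friction and masses are not known exactly. Their poses are not given: they have to be found in the camera images.
- carton_p_center (a point): Centre of one of three identical closed cartons (white, red stripes), 47 mm wide, 61 deep, 76 tall. In the rack the 47 mm width runs along the rack's x and the top leans 28 deg to the left, to the rack's +y. Axes: z base to top, x across the 47 mm width, y across the 61 mm depth (in the rack x is the rack's x).
- carton_q_center (a point): Centre of one of three identical closed cartons (white, red stripes), 47 mm wide, 61 deep, 76 tall. In the rack the 47 mm width runs along the rack's x and the top leans 28 deg to the left, to the rack's +y. Axes: z base to top, x across the 47 mm width, y across the 61 mm depth (in the rack x is the rack's x).
- carton_r_center (a point): Centre of one of three identical closed cartons (white, red stripes), 47 mm wide, 61 deep, 76 tall. In the rack the 47 mm width runs along the rack's x and the top leans 28 deg to the left, to the rack's +y. Axes: z base to top, x across the 47 mm width, y across the 61 mm depth (in the rack x is the rack's x).
- rack: Fixed grey sheet-steel rack, 290 long (y), 70 deep (x), 60 mm tall; origin at mid-row on its underside. Three seats at y = -95, 0, 95 mm, each sloping 28 deg down to +y with a 30 mm lip there that the carton stands against; edges 8 mm high in front and behind, 3 mm clear of the carton; open uphill (heights square to the seat). A seated carton's centre is 18 mm left (+y) of its seat, z = 70 mm.
- stand: Fixed low hand-over stand, a white square frame 140 x 140 mm, 15 mm high, with a spring plate on it. Origin at the centre of its underside, x and y along its sides.
- plate_top (a point): Centre of the top of the stand's square aluminium plate with a dark rubber pad, 126 x 126 mm; 22 mm above the worktop unloaded, 16 mm fully down. z up. No rim round it.
- plate (a joint): How far the plate is pressed down, m: 0 up (unloaded), 0.006 fully down. It starts to sink at 1.6 N and is fully down at 2.6 N, so a full carton takes it fully down and an empty one does not move it.
- vial_purple_26: Loose small glass vial with a purple cap, 26 mm diameter, 57 mm tall, standing right of the lockbox behind the work; leave alone. Origin at the centre of its base.
- vial_purple_27: Loose small glass vial with a purple cap, 26 mm diameter, 57 mm tall, standing right of the lockbox behind the work; leave alone. Origin at the centre of its base.
- cup: Loose small clear medicine cup, 39 mm wide, 37 mm tall, standing behind the work between lockbox and drawer cabinet; leave alone. Origin at the centre of its base.
- carton_p: The same carton; origin at the centre of its base, 38 mm below its centre along its z. Full it weighs 0.32 to 0.43 kg, empty 0.05 to 0.09 kg; any of the three may be the full one. Surface friction about 0.6.
- carton_q: The same carton; origin at the centre of its base, 38 mm below its centre along its z. Full it weighs 0.32 to 0.43 kg, empty 0.05 to 0.09 kg; any of the three may be the full one. Surface friction about 0.6.
- carton_r: The same carton; origin at the centre of its base, 38 mm below its centre along its z. Full it weighs 0.32 to 0.43 kg, empty 0.05 to 0.09 kg; any of the three may be the full one. Surface friction about 0.6.

How it is judged:
At the end, for the whole second after the job is handed in: A carton that presses the plate down (over 4.5 mm) stands on it, upright within 0.12 rad, its centre within 45 mm of the plate's centre, at rest; the other two are within 30 mm of where they started, leaning in the rack (0.35 to 0.63 rad), at rest (value of joint plate above 0.0045 m and ((horizontal distance between carton_p_center and plate_top below 0.045 m and angle between carton_p_center's own z axis and vertical below 0.12 rad and z of carton_p_center in the frame of plate_top between 0.03 and 0.045 m and linear speed of each of carton_p, carton_q, carton_r below 0.02 m/s and distance of each of carton_q_center, carton_r_center from where it was at the start of the episode below 0.03 m and angle between carton_q_center's own z axis and vertical between 0.35 and 0.63 rad and angle between carton_r_center's own z axis and vertical between 0.35 and 0.63 rad) or (horizontal distance between carton_q_center and plate_top below 0.045 m and angle between carton_q_center's own z axis and vertical below 0.12 rad and z of carton_q_center in the frame of plate_top between 0.03 and 0.045 m and linear speed of each of carton_q, carton_p, carton_r below 0.02 m/s and distance of each of carton_p_center, carton_r_center from where it was at the start of the episode below 0.03 m and angle between carton_p_center's own z axis and vertical between 0.35 and 0.63 rad and angle between carton_r_center's own z axis and vertical between 0.35 and 0.63 rad) or (horizontal distance between carton_r_center and plate_top below 0.045 m and angle between carton_r_center's own z axis and vertical below 0.12 rad and z of carton_r_center in the frame of plate_top between 0.03 and 0.045 m and linear speed of each of carton_r, carton_p, carton_q below 0.02 m/s and distance of each of carton_p_center, carton_q_center from where it was at the start of the episode below 0.03 m and angle between carton_p_center's own z axis and vertical between 0.35 and 0.63 rad and angle between carton_q_center's own z axis and vertical between 0.35 and 0.63 rad))); the robot touches nothing.
It fails at once if an empty carton is left standing on the plate (let go there, and the plate stays up) ((contact force between carton_p and stand above 0.2 N and contact force between the fingers and carton_p below 0.05 N and value of joint plate below 0.001 m and linear speed of carton_p below 0.003 m/s) or (contact force between carton_q and stand above 0.2 N and contact force between the fingers and carton_q below 0.05 N and value of joint plate below 0.001 m and linear speed of carton_q below 0.003 m/s) or (contact force between carton_r and stand above 0.2 N and contact force between the fingers and carton_r below 0.05 N and value of joint plate below 0.001 m and linear speed of carton_r below 0.003 m/s)).
It fails at once if a carton is dropped or pressed hard on the plate (over 60 N) (contact force between any of carton_p, carton_q, carton_r and stand above 60 N).
It fails at once if the cup or one of the two purple-capped vials is pushed or knocked over (moved over 30 mm) (distance of any of vial_purple_26, vial_purple_27, cup from where it was at the start of the episode above 0.03 m).
It also fails if it takes over 67 s, if anything falls off the work surface, if the arm or the gripper's body presses on something with over 40 N, if the wrist force passes 120 N, or if a joint passes its speed limit or range.

## Robot

A 7-joint arm with a two-finger parallel gripper is mounted at the origin on a cart in front of the work surface, level with it; the furniture and walls round the work are solid. World frame = base frame: x ahead of the robot, y to its left, z up, the work surface at z = 0. Lengths are in m, angles in rad, forces in N, time in s.
With the tool pointing down it reaches from about 0.425 to 0.8 m from the base axis. Payload 8.3 kg.
Tool frame: the origin (TCP) lies at the very end of the fingers, on their centre line; the grasp point (between the pads) lies r.grasp_offset behind it (r.grasp_offset is the distance from the TCP to the grasp point, in m); z points along the fingers, y is the direction in which the jaws open and shut (so a half turn about z gives the same grasp; the last joint's range is limited). The gripper opens to 85 mm and grips with 20 to 120 N. Pads are 22 mm wide; open, the fingers measure 114 mm over their backs; the gripper's body (76 mm by 85 mm) begins 54 mm behind the grasp point. The pads swing forward as they close: fully open they stand 13 mm farther back than shut.
Start: joints at [1.16, 0.383, 0.016, 1.37, -0.006, 1.388, -0.046], TCP at [0.213, -0.588, 0.207] pointing down, gripper open.
Joint ranges: [-2.95, 2.95], [-0.25, 2.06], [-1.52, 1.56], [0.18, 2.33], [-1.44, 4.58], [0.02, 2.06], [-3.01, 3.01]. Speed limits (rad/s): [2.39, 2.39, 3.01, 3.01, 3.14, 3.14, 3.14].

## Interface

Orientations are given as [roll, pitch, yaw] about the fixed x, y, z axes, in that order (R = Rz(yaw) Ry(pitch) Rx(roll)).
In Python, from plant import r, eyes, hand_in gives the robot as it stands.
- The arm moves only by the tool servo_tool, never from a script. Its argument "increments" is a list that holds one entry, the list of rows, each a list of 7 numbers: the shift along the tool's x, y, z in m, then the turn, a rotation vector about the tool's x, y, z in rad, then the closure in counts, from 0 (fully open) to 255 (shut). A call has 1 to 5 rows; each row shifts and turns the pose as measured when the row begins, along the tool's axes as they then stand; what a row does not reach is not made up. A row lasts 1/10 s, in which the tool goes at most 50 mm and 8.59 degrees, less where a joint would pass 70% of its speed; a pose out of reach is approached as far as the arm can. A call is refused whole if a number of a shift passes 0.05 or a number of a turn 0.15, either way. A call with a gripper value outside its range is refused whole. The fingers move at their own pace and stop on an object; "squeeze" is the grip in N (left out, the last holds). Time passes only in rows, so rows that do not move let the fingers close. It gives the time, the measured TCP pose, the force and the opening at its end, in the units of the state.
- r.get_state(): the state, without advancing time (a new reading comes with each control period).
- eyes.grab_frame(name): name is "scene" or "top"; returns a dict with "pixels" (384x512x3 uint8, red, green, blue), "fovy" (degrees; the focal length in pixels is half the picture's height over the tangent of half this angle, whatever the lens; pixels are square), "cx", "cy" (the principal point, pixels), "R" (3x3) and "t" (3): a world point X has camera coordinates R X + t. Camera axes: x right, y down, z forward; pixel columns grow to the right and rows downward; lengths in m; the calibration is good to about 2 mm. A picture is of the moment at which its call begins. There is no depth.
- hand_in(): hands the job in, once; it reports no verdict.
The state is a dict: "clock": time; "joint_positions": joint angles; "joint_velocities": joint speeds; "effort": joint torques, N m; "tool_pos": TCP position; "orientation": TCP orientation; "force": force on the tool from outside, world axes, zero at the start; "moment": the same for the moment, N m; "grip_width": opening from 0.0 (shut) to 1.0 (fully open).
Only numpy, scipy, OpenCV 4.12 (cv2) and the standard library are available. Lean on these libraries where they do the work, as an engineer would, in place of code of your own. Each camera call takes 0.05 s, during which the arm holds its last target. There are 200 camera calls.

## Working session

There is one attempt and no reset: what is moved stays moved. The work goes in short steps, Python scripts to look and compute and a tool call to move; the robot and the scene stay as the last step left them, time stands still between calls to the robot, and variables do not carry over. Pictures are saved under pics/ and viewed, on a budget of 10 in all, crops included, one or two more only if the job needs it, and the job is handed in when it is done.

Besides the shell and the picture viewer there is one more tool, called as name(argument=value, ...), one argument or row to a line, values as JSON. servo_tool: Moves the arm, as the interface text tells. Its arguments: {"type":"object","properties":{"increments":{"type":"array","items":{"type":"array","items":{"type":"array","items":{"type":"number"}}}},"squeeze":{"type":"number"}},"required":["increments"]}

```bash
mkdir -p pics; ls
python3 - <<'E'
from plant import r,eyes
import cv2,json,numpy as np
print(r.get_state(), r.grasp_offset)
for n in("scene","top"):
    f=eyes.grab_frame(n); cv2.imwrite(f"pics/{n}0.png",f["pixels"][:,:,::-1])
    print(n,f["fovy"],f["cx"],f["cy"],np.round(f["R"],4).tolist(),np.round(f["t"],4).tolist())
E
```

```text
pics
{'clock': 0.0, 'joint_positions': array([ 1.16011038,  0.38428247,  0.01636546,  1.37115786, -0.00630463,
        1.38822591, -0.04648786]), 'joint_velocities': array([-1.00070374e-03, -6.28763895e-05, -1.60348858e-05,  8.77924170e-04,
       -7.33596444e-04, -5.57101679e-04, -6.61591978e-04]), 'effort': array([-1.63309173e-04, -6.27593207e+01,  8.44332352e-01, -3.71836531e+01,
        1.65761198e-02,  1.38774273e-02,  3.75652883e-05]), 'tool_pos': array([ 0.21285725, -0.58703723,  0.20614957]), 'orientation': array([-3.13956840e+00,  3.16607166e-05,  3.47868895e-01]), 'force': array([ 0.3537253 ,  0.39315368, -0.04014054]), 'moment': array([-0.04744741, -0.01555731,  0.03390095]), 'grip_width': 1.0012488249733766} 0.0187
scene 48.831455608961704 256.32959027321414 193.6724155840517 [[0.7594, -0.6507, 0.0037], [-0.294, -0.3481, -0.8902], [0.5805, 0.6749, -0.4556]] [-0.3028, 0.2826, 0.5]
top 57.981153007423615 259.909152658793 190.77757269839822 [[0.0211, -0.9997, 0.0086], [-0.9801, -0.0224, -0.1974], [0.1975, -0.0042, -0.9803]] [0.1376, 0.5375, 0.8174]
```

View pics/scene0.png

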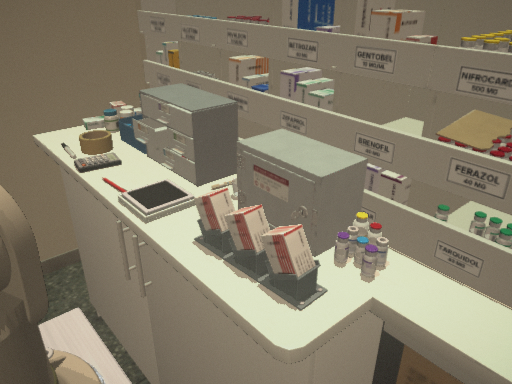

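View pics/top0.png

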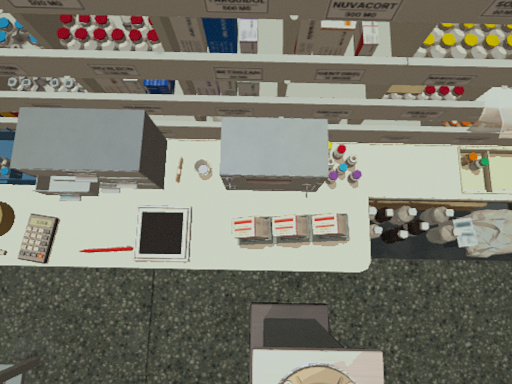

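The scene view shows three cartons leaning in the rack (around (215,210), (250,230), (290,250)) with the lockbox behind. In the top view, the stand's dark pad is at about (162,233), cartons near (250,228), (290,227), (328,225), the cup at (203,170) and the purple vials at (330-356,175).

```bash
cat > h.py <<'E'
import numpy as np, cv2
from plant import r,eyes
def grab(n):
    f=eyes.grab_frame(n); f["f"]=192/np.tan(np.radians(f["fovy"]/2)); f["R"]=np.array(f["R"]); f["t"]=np.array(f["t"]); return f
def ray(f,u,v,z):
    d=f["R"].T@np.array([(u-f["cx"])/f["f"],(v-f["cy"])/f["f"],1]); c=-f["R"].T@f["t"]
    return c+d*(z-c[2])/d[2]
def proj(f,X):
    p=f["R"]@np.array(X)+f["t"]; return f["f"]*p[0]/p[2]+f["cx"],f["f"]*p[1]/p[2]+f["cy"]
E
python3 - <<'E'
from h import *
f=grab("top"); im=f["pixels"]
g=im.max(2); m=((g<60)).astype(np.uint8); m[:200]=0;m[265:]=0;m[:,:130]=0;m[:,195:]=0
n,l,s,c=cv2.connectedComponentsWithStats(m); i=1+s[1:,4].argmax(); print(s[i],c[i],ray(f,*c[i],0.022))
cs,_=cv2.findContours((l==i).astype(np.uint8),0,2); R=cv2.minAreaRect(cs[0]); print(R,[ray(f,*p,.022).round(4).tolist() for p in cv2.boxPoints(R)])
crop=im[195:260,220:360]; cv2.imwrite("pics/c1.png",cv2.resize(crop[:,:,::-1],None,fx=5.7,fy=5.7,interpolation=cv2.INTER_CUBIC))
hsv=cv2.cvtColor(im,cv2.COLOR_RGB2HSV); w=((hsv[:,:,2]<150)&(hsv[:,:,1]<120)).astype(np.uint8)
a=im.astype(int); rd=((a[:,:,0]>a[:,:,1]+50)).astype(np.uint8); rd[:200]=0;rd[255:]=0;rd[:,:222]=0;rd[:,362:]=0
n,l,s,c=cv2.connectedComponentsWithStats(rd)
for k in range(1,n):
    if s[k,4]>8: print(s[k],c[k].round(1),ray(f,*c[k],.105).round(4))
E
```

```text
[ 140  213   43   41 1641] [161.1023766  232.86837294] [0.42606119 0.39736441 0.022     ]
((161.0, 233.0), (40.0, 42.0), 90.0) [[0.4755, 0.4552, 0.022], [0.4779, 0.3478, 0.022], [0.377, 0.3412, 0.022], [0.3748, 0.4462, 0.022]]
[315 217  19   4  54] [323.9 218.4] [ 0.4617 -0.0005  0.105 ]
[274 218  19   5  50] [283.4 220. ] [0.4559 0.0937 0.105 ]
[234 220  18   4  50] [242.9 221.6] [0.4501 0.1874 0.105 ]
[316 225  18   3  26] [324.3 225.6] [ 0.4451 -0.0012  0.105 ]
[276 226  17   3  25] [284.1 227.2] [0.4393 0.0919 0.105 ]
[235 228  16   3  28] [242.6 228.9] [0.4332 0.1875 0.105 ]
```

View pics/c1.png

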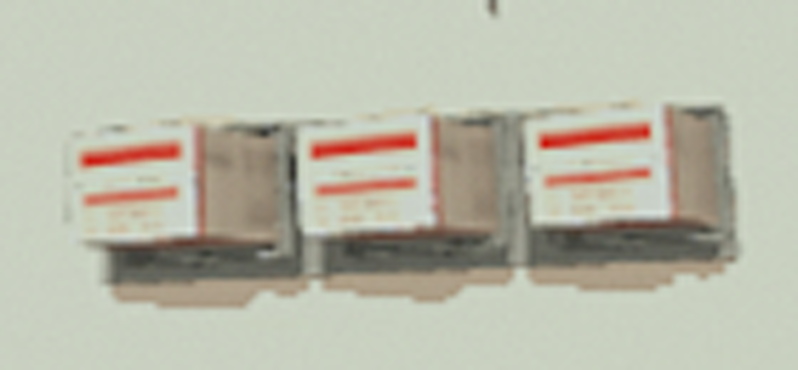

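The crop shows the three white carton tops, with top corners roughly at crop pixels left (75,133)-(200,235), middle (302,127)-(437,228) and right (527,115)-(672,215). The rack is yawed slightly.

```bash
cat >> h.py <<'E'
from scipy.spatial.transform import Rotation as Ro
def tool(yaw,tilt):   # tool y = rack x, tool z = -(carton z), carton leaning by tilt to rack +y
    Rz=Ro.from_euler('z',yaw).as_matrix(); s,c=np.sin(tilt),np.cos(tilt)
    tz=-np.array([0,s,c]); ty=np.array([1.,0,0]); return Rz@np.column_stack([np.cross(ty,tz),ty,tz])
def go(p,R,frac=[1.0]):
    s=r.get_state(); R0=Ro.from_euler('xyz',s["orientation"]).as_matrix(); p0=s["tool_pos"]; p=np.array(p)
    w=Ro.from_matrix(R0.T@R).as_rotvec(); print("clock",round(s["clock"],2),"pos",p0.round(4),"F",s["force"].round(2),"grip",round(s["grip_width"],3),"err world",(p-p0).round(4),"rotvec",w.round(3))
    n=max(1,int(np.ceil(max(np.abs(w).max()/.14,np.linalg.norm(p-p0)/.048))))
    Rc=R0
    for k in range(n):
        print([*(Rc.T@(p-p0)/n).round(3).tolist(),*(w/n).round(3).tolist()]); Rc=Rc@Ro.from_rotvec(w/n).as_matrix()
E
python3 - <<'E'
from h import *
f=grab("top"); y0=.062; R=Ro.from_euler('z',y0).as_matrix()
hi=.1036+.0305*np.sin(np.radians(28)); lo=.1036-.0305*np.sin(np.radians(28))
for q in ([(75,133),(195,123),(200,235),(80,240)],[(302,127),(435,115),(437,228),(308,237)],[(527,115),(665,105),(672,215),(530,225)]):
    P=[ray(f,220+x/5.7-.41,195+y/5.7-.41,z) for (x,y),z in zip(q,(lo,hi,hi,lo))]
    c=np.mean(P,0); ce=c-R@np.array([0,.0178,.0336]); print(np.round(P,4).tolist(),"top",c.round(4),"centre",ce.round(4),"w",[np.linalg.norm(P[0]-P[3]).round(4),np.linalg.norm(P[1]-P[2]).round(4)])
g=grab("scene"); im=g["pixels"].copy()
for ce in (0,1,2): pass
print(ray(f,203,170,.0),ray(f,356,175,.05),ray(f,330,175,.05), "box front",ray(f,222,190,0.0),ray(f,325,190,0))
cv2.imwrite("pics/s1.png",cv2.resize(im[170:310,180:340,::-1],None,fx=5,fy=4.28,interpolation=cv2.INTER_CUBIC) if 0 else cv2.resize(im[175:305,185:335,::-1],None,fx=4.5,fy=4.5,interpolation=cv2.INTER_CUBIC))
for n,c in (("L",(.4285,.17,.07)),):pass
E
```

```text
[[0.4601, 0.2124, 0.0893], [0.4617, 0.1624, 0.1179], [0.4171, 0.1593, 0.1179], [0.416, 0.2088, 0.0893]] top [0.4387 0.1857 0.1036] centre [0.4398 0.168  0.07  ] w [np.float64(0.0442), np.float64(0.0447)]
[[0.4647, 0.1182, 0.0893], [0.4671, 0.066, 0.1179], [0.4219, 0.0652, 0.1179], [0.4193, 0.1151, 0.0893]] top [0.4432 0.0911 0.1036] centre [0.4443 0.0734 0.07  ] w [np.float64(0.0455), np.float64(0.0452)]
[[0.4718, 0.0245, 0.0893], [0.4732, -0.0266, 0.1179], [0.4291, -0.0284, 0.1179], [0.4262, 0.0237, 0.0893]] top [ 0.4501 -0.0017  0.1036] centre [ 0.4512 -0.0195  0.07  ] w [np.float64(0.0456), np.float64(0.0441)]
[0.59866135 0.30379864 0.        ] [ 0.58158676 -0.09475942  0.05      ] [ 0.5800419  -0.02834813  0.05      ] box front [0.54483174 0.25027398 0.        ] [ 0.55112254 -0.02477519  0.        ]
```

View pics/s1.png

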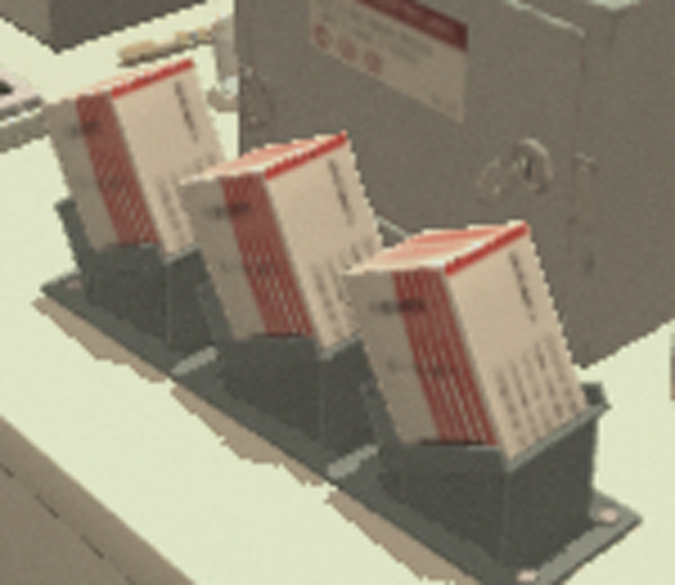

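The scene crop shows all three cartons seated. The near carton's −y top edge runs from (445,272) to (527,225) in the crop. I'll check the estimate against this second view and plan the approach.

```bash
cat >> h.py <<'E'
Y=.062; T=np.radians(28); RG=tool(Y,T); A=-RG[:,2]
C={'r':np.array([.4505,-.0195,.07]),'m':np.array([.4445,.074,.07]),'l':np.array([.439,.168,.07])}
def tcp(k,up): return C[k]+A*(.005-.0187+up)
E
python3 - <<'E'
from h import *
g=grab("scene"); ry=-RG[:,0]; rx=RG[:,1]
print("tool x",RG[:,0])
s=np.sign(RG[1,0])
for k in 'rml':
  for dx in(-1,1): print(k,dx,np.round(proj(g,C[k]+.038*A+dx*.0235*rx-s*.0305*RG[:,0]),1))
# measured: r: (283.5,235.0),(301.7,224.6); m (263/4.5..)
for x,y in((445,272),(527,225),(263,180),(345,135),(115,97),(190,62)): print(185+x/4.5-.4,175+y/4.5-.4)
R1=tool(.1-.9,0); 
print('wp'); go([.40,-.22,.26],tool(Y-.3,0))
print(tcp('r',.1))
E
```

```text
tool x [-0.05470769  0.88125111 -0.46947156]
r -1 [282.6 232.8]
r 1 [301.8 222.3]
m -1 [242.7 211.9]
m 1 [262. 203.]
l -1 [209.  193.9]
l 1 [228.  186.3]
283.48888888888894 235.04444444444445
301.7111111111111 224.6
243.04444444444445 214.6
261.2666666666667 204.6
210.15555555555554 196.15555555555554
226.82222222222222 188.37777777777777
wp
clock 0.3 pos [ 0.213  -0.5874  0.2068] F [0.09 0.23 0.46] grip 1.005 err world [0.187  0.3674 0.0532] rotvec [-0.001 -0.    -0.985]
[0.033, -0.031, -0.006, -0.0, -0.0, -0.109]
[0.037, -0.027, -0.006, -0.0, -0.0, -0.109]
[0.039, -0.023, -0.006, -0.0, -0.0, -0.109]
[0.042, -0.019, -0.006, -0.0, -0.0, -0.109]
[0.044, -0.014, -0.006, -0.0, -0.0, -0.109]
[0.045, -0.009, -0.006, -0.0, -0.0, -0.109]
[0.046, -0.004, -0.006, -0.0, -0.0, -0.109]
[0.046, 0.001, -0.006, -0.0, -0.0, -0.109]
[0.045, 0.006, -0.006, -0.0, -0.0, -0.109]
[0.44798965 0.02093755 0.14619838]
```

servo_tool(
  increments=[
    [[0.033,-0.031,-0.006,0,0,-0.109,0],[0.037,-0.027,-0.006,0,0,-0.109,0],[0.039,-0.023,-0.006,0,0,-0.109,0],[0.042,-0.019,-0.006,0,0,-0.109,0],[0.044,-0.014,-0.006,0,0,-0.109,0]],
  ],
)

```text
clock: 0.8
tool_pos: [0.3138, -0.3823, 0.234]
orientation: [-3.136, 0.002, 0.898]
force: [1.2, -0.4, 0.1]
grip_width: 1.002
```

servo_tool(
  increments=[
    [[0.045,-0.009,-0.006,0,0,-0.109,0],[0.046,-0.004,-0.006,0,0,-0.109,0],[0.046,0.001,-0.006,0,0,-0.109,0],[0.045,0.006,-0.006,0,0,-0.109,0]],
  ],
)

```text
clock: 1.2
tool_pos: [0.3989, -0.2114, 0.2595]
orientation: [-3.137, 0.001, 1.352]
force: [0.6, -0.4, 0.4]
grip_width: 1.001
```

Run:
```python
from h import *
go(tcp('r',.1),RG)
print(r.get_state()["joint_positions"].round(2))
```

```text
clock 1.2 pos [ 0.3989 -0.2114  0.2595] F [ 0.58 -0.38  0.35] grip 1.001 err world [ 0.0491  0.2323 -0.1133] rotvec [-0.073 -0.485 -0.274]
[0.04, -0.0, 0.019, -0.012, -0.081, -0.046]
[0.041, 0.001, 0.016, -0.012, -0.081, -0.046]
[0.042, 0.003, 0.012, -0.012, -0.081, -0.046]
[0.043, 0.005, 0.009, -0.012, -0.081, -0.046]
[0.043, 0.007, 0.005, -0.012, -0.081, -0.046]
[0.043, 0.009, 0.002, -0.012, -0.081, -0.046]
[ 0.79  0.   -0.37  1.71  0.    1.43  0.2 ]
```

servo_tool(
  increments=[
    [[0.04,0,0.019,-0.012,-0.081,-0.046,0],[0.041,0.001,0.016,-0.012,-0.081,-0.046,0],[0.042,0.003,0.012,-0.012,-0.081,-0.046,0],[0.043,0.005,0.009,-0.012,-0.081,-0.046,0],[0.043,0.007,0.005,-0.012,-0.081,-0.046,0]],
  ],
)

```text
clock: 1.7
tool_pos: [0.4463, -0.0126, 0.1689]
orientation: [3.109, 0.427, 1.583]
force: [1.5, -0.4, -1.0]
grip_width: 1.004
```

Run:
```python
from h import *
go(tcp('r',.1),RG)
print(r.get_state()["joint_positions"].round(2))
```

```text
clock 1.7 pos [ 0.4463 -0.0126  0.1689] F [ 1.46 -0.41 -0.96] grip 1.004 err world [ 0.0017  0.0335 -0.0227] rotvec [ 0.011 -0.061 -0.046]
[0.04, 0.002, 0.007, 0.011, -0.061, -0.046]
[ 0.36  0.14 -0.8   1.89  0.51  1.35 -0.59]
```

servo_tool(
  increments=[
    [[0.04,0.002,0.007,0.011,-0.061,-0.046,0],[0,0,0,0,0,0,0]],
  ],
)

```text
clock: 1.9
tool_pos: [0.447, 0.0306, 0.1413]
orientation: [-3.136, 0.489, 1.652]
force: [-0.6, 0.3, -0.1]
grip_width: 0.999
```

Run:
```python
from h import *
go(tcp('r',.04),RG); go(tcp('r',0),RG)
print(r.get_state()["joint_positions"].round(2))
f=grab("top");g=grab("scene")
a=cv2.resize(f["pixels"][180:270,210:370],None,fx=4,fy=4); b=cv2.resize(g["pixels"][130:310,180:340],None,fx=2,fy=2) 
c=np.zeros((360,640+320,3),np.uint8); c[:, :640]=a; c[:,640:]=b
cv2.imwrite("pics/a2.png",cv2.resize(c[:,:,::-1],(800,300)))
```

```text
clock 1.9 pos [0.447  0.0306 0.1413] F [-0.59  0.34 -0.07] grip 0.999 err world [ 0.0027 -0.0377 -0.0481] rotvec [0.003 0.    0.017]
[-0.005, -0.0, 0.03, 0.002, 0.0, 0.008]
[-0.005, 0.0, 0.03, 0.002, 0.0, 0.008]
clock 1.9 pos [0.447  0.0306 0.1413] F [-0.59  0.34 -0.07] grip 0.999 err world [ 0.0039 -0.0565 -0.0834] rotvec [0.003 0.    0.017]
[-0.004, -0.0, 0.033, 0.001, 0.0, 0.006]
[-0.004, 0.0, 0.033, 0.001, 0.0, 0.006]
[-0.004, 0.0, 0.033, 0.001, 0.0, 0.006]
[ 0.23  0.27 -0.85  1.87  0.62  1.42 -0.75]
```

View pics/a2.png

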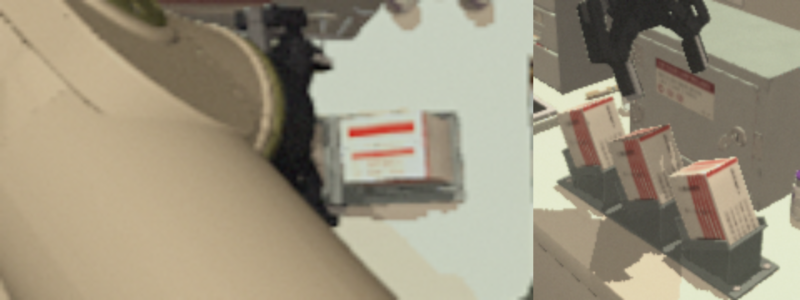

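The tool is aligned above the right carton, with the fingertips at about (239,185) and (278,172) in the scene picture, straddling its axis. Next I descend.

servo_tool(
  increments=[
    [[-0.005,0,0.03,0.002,0,0.008,0],[-0.005,0,0.03,0.001,0,0.008,0],[0,0,0,0,0,0,0]],
  ],
)

```text
clock: 2.3
tool_pos: [0.4537, -0.0169, 0.1002]
orientation: [3.125, 0.49, 1.608]
force: [-0.5, -1.3, 0.3]
grip_width: 0.999
```

Run:
```python
from h import *
go(tcp('r',0),RG)
g=grab("scene"); s=r.get_state(); p=s["tool_pos"]
for o in(0,-.013): print([np.round(proj(g,p+A*-o+RG[:,1]*d),1).tolist() for d in(-.0425,.0425)])
cv2.imwrite("pics/a3.png",cv2.resize(g["pixels"][120:300,200:350,::-1],None,fx=4,fy=3.3333,interpolation=cv2.INTER_CUBIC))
```

```text
clock 2.3 pos [ 0.4537 -0.0169  0.1002] F [-0.53 -1.33  0.27] grip 0.999 err world [-0.0028 -0.0091 -0.0423] rotvec [ 0.005  0.002 -0.022]
[0.012, -0.004, 0.041, 0.005, 0.002, -0.022]
[[270.1, 241.6], [304.3, 222.7]]
[[267.5, 234.1], [301.9, 215.7]]
```

View pics/a3.png

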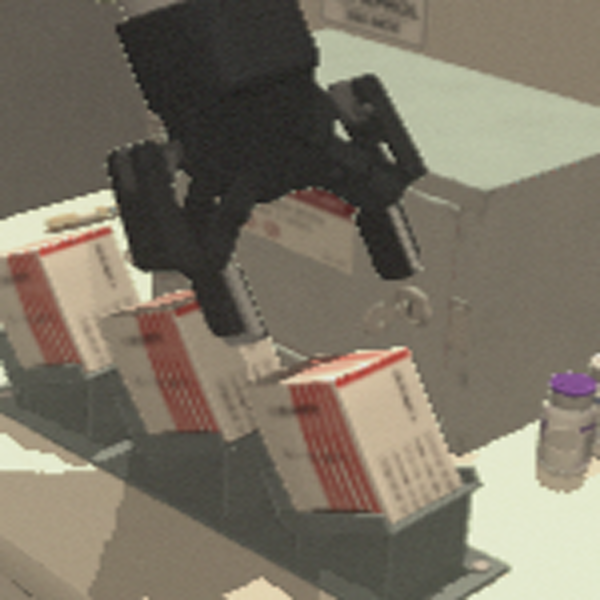

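Fingertips appear at (260,220) and (299,202) in the scene picture, higher than the measured TCP predicts. I'll recheck with a fresh reading before going on.

Run:
```python
from h import *
for i in range(3):
    g=grab("scene"); s=r.get_state(); p=s["tool_pos"]; R0=Ro.from_euler('xyz',s["orientation"]).as_matrix()
    print(s["clock"],p.round(4),s["orientation"].round(3),s["joint_velocities"].round(3),s["joint_positions"].round(3))
    for b in(0,.013,.037): print([np.round(proj(g,p+R0@[0,d,-b]),1).tolist() for d in(-.0425,.0425)])
im=g["pixels"][120:300,200:350]; m=(im.max(2)<50).astype(np.uint8)
n,l,st,c=cv2.connectedComponentsWithStats(m); i=1+st[1:,4].argmax(); ys,xs=np.nonzero(l==i)
for lo,hi in((0,80),(80,150)):
    k=(xs>=lo)&(xs<hi); j=ys[k].argmax(); print("tip",xs[k][j]+200,ys[k][j]+120)
```

```text
2.4 [ 0.4552 -0.0137  0.1025] [3.121 0.489 1.61 ] [-0.022 -0.002 -0.033 -0.022 -0.003  0.004 -0.006] [ 0.28   0.285 -0.802  1.944  0.67   1.305 -0.764]
[[269.5, 240.9], [304.2, 221.5]]
[[266.8, 233.4], [301.8, 214.6]]
[[261.9, 219.5], [297.3, 201.6]]
2.45 [ 0.4556 -0.0124  0.1028] [3.119 0.488 1.611] [-0.019  0.003 -0.02  -0.009  0.002  0.    -0.005] [ 0.279  0.285 -0.803  1.943  0.67   1.305 -0.764]
[[269.2, 240.3], [303.8, 221.0]]
[[266.5, 232.9], [301.4, 214.0]]
[[261.6, 219.0], [296.9, 201.1]]
2.5 [ 0.4558 -0.0117  0.1028] [3.119 0.488 1.612] [-0.013  0.007 -0.011 -0.002  0.004 -0.004 -0.006] [ 0.278  0.286 -0.804  1.943  0.67   1.305 -0.764]
[[269.0, 240.1], [303.5, 220.8]]
[[266.3, 232.7], [301.1, 213.8]]
[[261.4, 218.9], [296.7, 200.9]]
tip 253 217
tip 294 200
```

Run:
```python
from h import *
f=grab("top"); s=r.get_state(); p=s["tool_pos"]; R0=Ro.from_euler('xyz',s["orientation"]).as_matrix()
for b in (0,.013,.037,.06,.1): print(b,[np.round(proj(f,p+R0@[0,d,-b]),1).tolist() for d in(-.0425,0,.0425)])
g=grab("scene"); a=cv2.resize(f["pixels"][170:270,250:350],None,fx=5,fy=5,interpolation=cv2.INTER_CUBIC)
cv2.imwrite("pics/a4.png",a[:,:,::-1])
go(tcp('r',0),RG)
```

```text
0 [[329.6, 239.6], [328.4, 221.2], [327.2, 203.1]]
0.013 [[328.0, 239.5], [326.7, 220.8], [325.5, 202.5]]
0.037 [[324.8, 239.2], [323.6, 220.1], [322.4, 201.3]]
0.06 [[321.7, 239.0], [320.4, 219.3], [319.2, 200.0]]
0.1 [[315.7, 238.6], [314.5, 217.9], [313.3, 197.7]]
clock 2.6 pos [ 0.4557 -0.0111  0.1023] F [0.82 0.07 0.88] grip 0.999 err world [-0.0048 -0.0148 -0.0444] rotvec [ 0.013 -0.001 -0.017]
[0.008, -0.006, 0.046, 0.013, -0.001, -0.017]
```

View pics/a4.png

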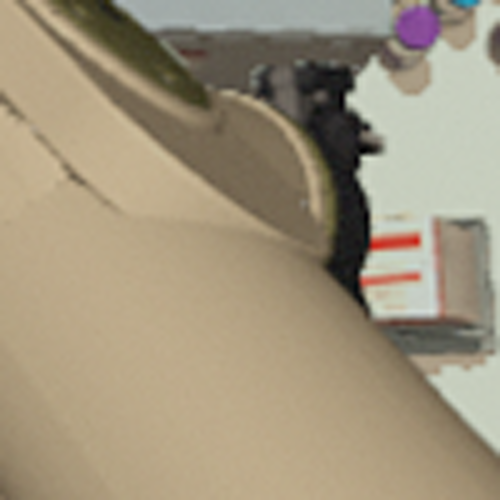

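The top crop shows the rear fingertip at crop (380,143), i.e. image (325.6,198.2). I triangulate it with the scene view's rear tip.

Run:
```python
from h import *
f=grab("top"); g=grab("scene"); s=r.get_state(); p=s["tool_pos"]; R0=Ro.from_euler('xyz',s["orientation"]).as_matrix()
def P(f): return np.array([[f["f"],0,f["cx"]],[0,f["f"],f["cy"]],[0,0,1]])@np.column_stack([f["R"],f["t"]])
for a,b in (((325.6,198.2),(299.5,202.5)),((325.6,198.2),(302,201.5)),((325.6,198.2),(296,203))):
    X=cv2.triangulatePoints(P(f),P(g),np.array(a),np.array(b)).ravel(); X=X[:3]/X[3]
    print(X.round(4),"in tool",(R0.T@(X-p)).round(4), np.round(proj(f,X),1),np.round(proj(g,X),1))
```

```text
[0.5016 0.0026 0.1342] in tool [-0.0049  0.0474 -0.0332] [324.7 199.3] [300.7 202.2]
[0.5036 0.0011 0.1356] in tool [-0.007   0.0493 -0.0337] [325.5 198.4] [302.2 201.5]
[0.2523 0.124  0.5144] in tool [-0.0663 -0.188  -0.436 ] [282.3 368.5] [ 94.2 -56. ]
```

servo_tool(
  increments=[
    [[0.004,-0.003,0.02,0.007,0,-0.008,0],[0.004,-0.003,0.02,0.007,0,-0.008,0],[0,0,0,0,0,0,0]],
  ],
)

```text
clock: 3.0
tool_pos: [0.4506, -0.0231, 0.0605]
orientation: [-3.14, 0.488, 1.635]
force: [-0.6, 0.2, 0.5]
grip_width: 1.002
```

Run:
```python
from h import *
go(tcp('r',-.018),RG)
g=grab("scene"); cv2.imwrite("pics/a5.png",cv2.resize(g["pixels"][120:300,200:350,::-1],None,fx=4,fy=3.3333,interpolation=cv2.INTER_CUBIC))
go(tcp('r',-.018),RG)
```

```text
clock 3.0 pos [ 0.4506 -0.0231  0.0605] F [-0.63  0.17  0.47] grip 1.002 err world [ 0.0008 -0.0113 -0.0185] rotvec [-0.001 -0.001  0.002]
[-0.001, 0.0, 0.022, -0.001, -0.001, 0.002]
clock 3.05 pos [ 0.4512 -0.0224  0.0615] F [0.99 0.18 1.06] grip 0.999 err world [ 0.0002 -0.0119 -0.0194] rotvec [ 0.    -0.001  0.001]
[-0.001, -0.001, 0.023, 0.0, -0.001, 0.001]
```

View pics/a5.png

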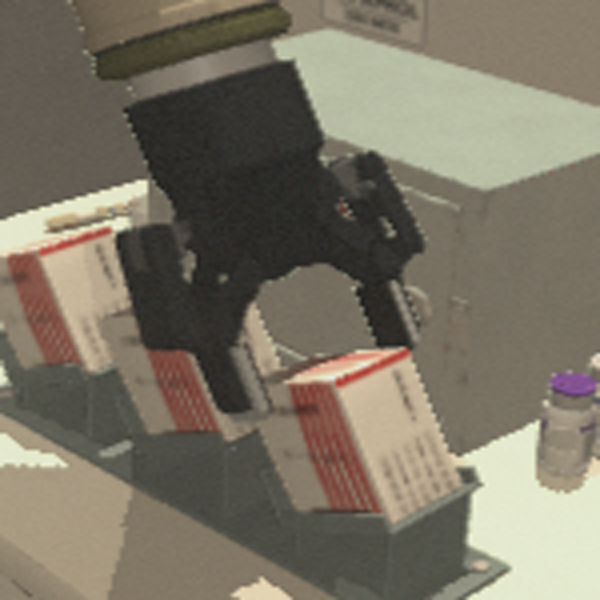

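The fingers now straddle the right carton, with the front tip at crop (245,415), some 15 mm below the top edge, and the palm about 40 mm clear. Continuing 22 mm deeper.

servo_tool(
  increments=[
    [[-0.001,0,0.012,0,0,0.001,0],[0,0,0.012,0,0,0,0],[0,0,0,0,0,0,0]],
  ],
)

```text
clock: 3.35
tool_pos: [0.4522, -0.0352, 0.0389]
orientation: [-3.141, 0.487, 1.634]
force: [0.4, -0.6, -0.5]
grip_width: 1.002
```

servo_tool(
  increments=[
    [[0,0,0,0,0,0,255],[0,0,0,0,0,0,255],[0,0,0,0,0,0,255],[0,0,0,0,0,0,255],[0,0,0,0,0,0,255]],
  ],
  squeeze=30,
)

```text
clock: 3.85
tool_pos: [0.4528, -0.0348, 0.0396]
orientation: [3.14, 0.487, 1.633]
force: [-0.4, 0.3, -0.5]
grip_width: 0.543
```

servo_tool(
  increments=[
    [[0,0,0,0,0,0,255],[0,0,0,0,0,0,255],[0,0,0,0,0,0,255],[0,0,0,0,0,0,255]],
  ],
)

```text
clock: 4.25
tool_pos: [0.4529, -0.0346, 0.0398]
orientation: [3.14, 0.487, 1.633]
force: [0.2, -0.1, -0.4]
grip_width: 0.548
```

```bash
cat >> h.py <<'E'
def F(n=12):
    a=[]
    for _ in range(n): eyes.grab_frame("top"); a.append(r.get_state()["force"])
    return np.mean(a,0).round(2),np.std(a,0).round(2)
E
python3 - <<'E'
from h import *
go(tcp('r',-.018),RG); print(F()); go(tcp('r',-.018),RG)
E
```

```text
clock 4.25 pos [ 0.4529 -0.0346  0.0398] F [ 0.2  -0.14 -0.43] grip 0.548 err world [-0.0015  0.0003  0.0022] rotvec [ 0.002 -0.002  0.   ]
[-0.001, -0.001, -0.002, 0.002, -0.002, 0.0]
(array([-0.08, -0.4 , -0.38]), array([0.38, 0.42, 0.49]))
clock 4.85 pos [ 0.4529 -0.0347  0.0399] F [0.08 0.   0.44] grip 0.544 err world [-0.0015  0.0003  0.0022] rotvec [ 0.002 -0.002  0.   ]
[-0.001, -0.001, -0.002, 0.002, -0.002, 0.0]
```

servo_tool(
  increments=[
    [[0,0,-0.007,0,0,0,255],[0,0,-0.007,0,0,0,255],[0,0,0,0,0,0,255],[0,0,0,0,0,0,255]],
  ],
)

```text
clock: 5.25
tool_pos: [0.4526, -0.0273, 0.0537]
orientation: [3.139, 0.487, 1.633]
force: [0.1, -0.2, -0.4]
grip_width: 0.549
```

Run:
```python
from h import *
print(F()); go([.4529,-.0347,.0399],RG)
```

```text
(array([-0.11, -0.27, -0.71]), array([0.47, 0.38, 0.54]))
clock 5.85 pos [ 0.4523 -0.0276  0.0532] F [-0.08 -0.03 -0.88] grip 0.548 err world [ 0.0006 -0.0071 -0.0133] rotvec [ 0.001 -0.002  0.   ]
[-0.0, 0.0, 0.015, 0.001, -0.002, 0.0]
```

```bash
cat >> h.py <<'E'
def reds(im,box):
    x0,x1,y0,y1=box; a=im[y0:y1,x0:x1].astype(int); m=(a[:,:,0]>a[:,:,1]+35); ys,xs=np.nonzero(m); return len(xs),round(xs.mean()+x0,1),round(ys.mean()+y0,1),ys.min()+y0
E
python3 - <<'E'
from h import *
b=(266,322,195,285)
print(reds(cv2.imread("pics/scene0.png")[:,:,::-1],b),reds(grab("scene")["pixels"],b))
E
```

```text
(528, np.float64(283.8), np.float64(245.7), np.int64(224)) (406, np.float64(283.9), np.float64(240.2), np.int64(215))
```

Lifted by 9 px with only about 0.3–0.7 N of load, so this carton is empty. Putting it back and releasing.

servo_tool(
  increments=[
    [[0,0,0.007,0,0,0,255],[0,0,0.007,0,0,0,255],[0,0,0,0,0,0,255],[0,0,0,0,0,0,0],[0,0,0,0,0,0,0]],
  ],
)

```text
clock: 6.4
tool_pos: [0.4525, -0.0349, 0.0394]
orientation: [3.141, 0.487, 1.633]
force: [0.5, 0.5, -0.0]
grip_width: 0.864
```

servo_tool(
  increments=[
    [[0,0,0,0,0,0,0],[0,0,0,0,0,0,0],[0,0,0,0,0,0,0]],
  ],
)

```text
clock: 6.7
tool_pos: [0.4528, -0.0345, 0.0397]
orientation: [3.14, 0.486, 1.634]
force: [1.4, -0.8, 0.0]
grip_width: 0.998
```

servo_tool(
  increments=[
    [[0,0,-0.03,0,0,0,0],[0,0,-0.035,0,0,0,0],[0,0,-0.035,0,0,0,0],[0,0,0,0,0,0,0]],
  ],
)

```text
clock: 7.1
tool_pos: [0.4486, 0.0134, 0.1306]
orientation: [-3.14, 0.486, 1.634]
force: [0.3, 1.1, 0.4]
grip_width: 1.0
```

Run:
```python
from h import *
b=(266,322,195,285)
print(reds(grab("scene")["pixels"],b)); go(tcp('m',.08),RG)
```

```text
(533, np.float64(284.5), np.float64(246.0), np.int64(224))
clock 7.15 pos [0.4479 0.0117 0.1289] F [-0.14  0.28  0.33] grip 1.001 err world [-0.0053  0.0933 -0.0003] rotvec [-0.004 -0.002  0.001]
[0.041, 0.0, -0.022, -0.002, -0.001, 0.0]
[0.041, 0.0, -0.022, -0.002, -0.001, 0.0]
```

servo_tool(
  increments=[
    [[0.041,0,-0.022,-0.002,-0.001,0,0],[0.041,0,-0.022,-0.002,-0.001,0,0],[0,0,0,0,0,0,0],[0,0,0,0,0,0,0]],
  ],
)

```text
clock: 7.55
tool_pos: [0.4416, 0.1028, 0.1265]
orientation: [-3.139, 0.493, 1.628]
force: [-0.1, -0.5, -0.7]
grip_width: 1.0
```

Run:
```python
from h import *
go(tcp('m',-.019),RG);print(r.get_state()["joint_positions"].round(2))
```

```text
clock 7.55 pos [0.4416 0.1028 0.1265] F [-0.08 -0.47 -0.72] grip 1.0 err world [ 0.0038 -0.0441 -0.0853] rotvec [-0.005  0.004 -0.004]
[0.0, 0.001, 0.032, -0.002, 0.001, -0.001]
[0.0, 0.0, 0.032, -0.002, 0.001, -0.001]
[0.0, 0.0, 0.032, -0.002, 0.001, -0.001]
[ 0.07  0.38 -0.86  1.8   0.64  1.49 -0.93]
```

servo_tool(
  increments=[
    [[0,0.001,0.03,-0.002,0.001,-0.001,0],[0,0,0.03,-0.002,0.001,-0.001,0],[0,0,0,0,0,0,0]],
  ],
)

```text
clock: 7.85
tool_pos: [0.4438, 0.0714, 0.0708]
orientation: [-3.14, 0.492, 1.63]
force: [-0.1, -0.2, 0.4]
grip_width: 0.998
```

Run:
```python
from h import *
go(tcp('m',-.019),RG)
```

```text
clock 7.85 pos [0.4438 0.0714 0.0708] F [-0.1  -0.18  0.44] grip 0.998 err world [ 0.0016 -0.0128 -0.0297] rotvec [-0.003  0.003 -0.003]
[0.003, 0.001, 0.032, -0.003, 0.003, -0.003]
```

servo_tool(
  increments=[
    [[0.002,0.001,0.016,-0.002,0.002,-0.002,0],[0.001,0.001,0.016,0,0.001,-0.001,0],[0,0,0,0,0,0,0]],
  ],
)

```text
clock: 8.15
tool_pos: [0.4469, 0.0568, 0.0413]
orientation: [-3.141, 0.49, 1.63]
force: [-0.0, -0.5, -0.0]
grip_width: 1.0
```

servo_tool(
  increments=[
    [[0,0,0,0,0,0,255],[0,0,0,0,0,0,255],[0,0,0,0,0,0,255],[0,0,0,0,0,0,255],[0,0,0,0,0,0,255]],
  ],
  squeeze=30,
)

```text
clock: 8.65
tool_pos: [0.4475, 0.058, 0.0434]
orientation: [3.141, 0.49, 1.629]
force: [1.5, -1.5, -3.4]
grip_width: 0.541
```

servo_tool(
  increments=[
    [[0,0,0,0,0,0,255],[0,0,0,0,0,0,255],[0,0,0,0,0,0,255]],
  ],
)

```text
clock: 8.95
tool_pos: [0.4475, 0.058, 0.0434]
orientation: [3.141, 0.49, 1.629]
force: [0.5, -1.7, -2.4]
grip_width: 0.543
```

Run:
```python
from h import *
print(F()); go(tcp('m',-.019),RG)
```

```text
(array([ 0.1 , -1.02, -2.57]), array([0.37, 0.48, 0.44]))
clock 9.55 pos [0.4475 0.058  0.0434] F [ 0.08 -1.57 -1.83] grip 0.542 err world [-0.002   0.0007 -0.0022] rotvec [-0.001  0.001 -0.003]
[0.002, -0.002, 0.002, -0.001, 0.001, -0.003]
```

servo_tool(
  increments=[
    [[0,0,-0.007,0,0,0,255],[0,0,-0.007,0,0,0,255],[0,0,0,0,0,0,255],[0,0,0,0,0,0,255]],
  ],
)

```text
clock: 9.95
tool_pos: [0.4467, 0.0651, 0.0568]
orientation: [3.141, 0.49, 1.629]
force: [-0.4, -1.7, -4.3]
grip_width: 0.546
```

Run:
```python
from h import *
print(F()); go(tcp('m',-.019),RG)
```

```text
(array([ 0.39, -1.45, -2.2 ]), array([0.83, 0.59, 0.43]))
clock 10.55 pos [0.4468 0.065  0.0566] F [ 2.1  -2.24 -2.8 ] grip 0.544 err world [-0.0013 -0.0063 -0.0154] rotvec [-0.002  0.001 -0.003]
[0.002, -0.002, 0.017, -0.002, 0.001, -0.003]
```

Force is about −2.2 N in z and −1.5 N in y, so the carton is still rubbing on the lip. I lift it clear and measure again.

servo_tool(
  increments=[
    [[-0.001,0,-0.01,0,0,0,255],[-0.001,0,-0.01,0,0,0,255],[0,0,-0.01,0,0,0,255],[0,0,0,0,0,0,255],[0,0,0,0,0,0,255]],
  ],
)

```text
clock: 11.05
tool_pos: [0.4456, 0.0802, 0.0867]
orientation: [3.142, 0.488, 1.631]
force: [0.2, -0.6, -3.8]
grip_width: 0.545
```

Run:
```python
from h import *
print(F(16)); go(tcp('m',-.019),RG); b=(225,266,180,262)
print(reds(cv2.imread("pics/scene0.png")[:,:,::-1],b),reds(grab("scene")["pixels"],b))
f=grab("scene"); print(r.get_state()["moment"])
cv2.imwrite("pics/a6.png",cv2.resize(f["pixels"][120:300,180:350,::-1],None,fx=3.5,fy=3.3333,interpolation=cv2.INTER_CUBIC))
```

```text
(array([ 0.13,  0.12, -4.03]), array([0.49, 0.42, 0.51]))
clock 11.85 pos [0.4455 0.0798 0.0863] F [-0.14 -0.37 -3.81] grip 0.541 err world [-0.     -0.0211 -0.0452] rotvec [-0.001 -0.001 -0.001]
[0.001, -0.001, 0.025, -0.001, -0.0, -0.001]
[0.001, -0.001, 0.025, -0.001, -0.0, -0.001]
(405, np.float64(244.4), np.float64(224.7), np.int64(188)) (284, np.float64(239.0), np.float64(202.9), np.int64(180))
[0.88116091 0.05273216 0.00593117]
```

View pics/a6.png

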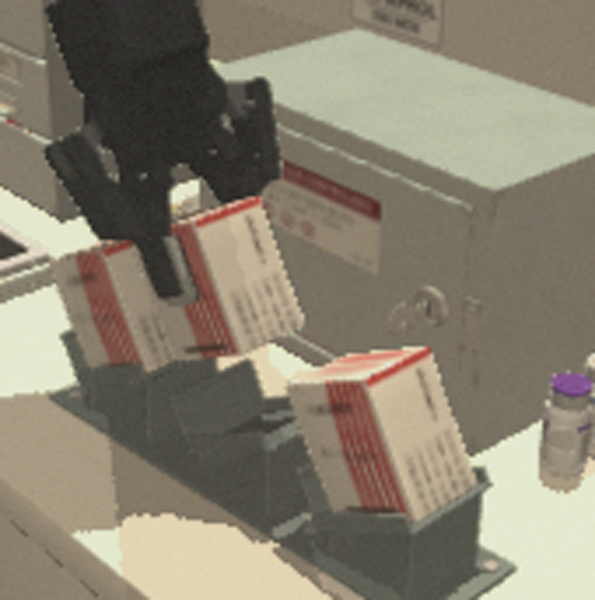

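Held straight, the middle carton weighs about 4.0 N (0.41 kg), so it is the full one. The picture shows it clear of its seat with both neighbours undisturbed. I raise it with a firmer grip.

servo_tool(
  increments=[
    [[-0.01,0,-0.018,0,0,0,255],[-0.019,0,-0.035,0,0,0,255],[-0.019,0,-0.035,0,0,0,255],[-0.015,0,-0.028,0,0,0,255],[0,0,0,0,0,0,255]],
  ],
  squeeze=50,
)

```text
clock: 12.45
tool_pos: [0.4444, 0.0781, 0.2218]
orientation: [-3.136, 0.488, 1.635]
force: [-0.3, -0.1, -4.0]
grip_width: 0.543
```

Run:
```python
from h import *
go([.426,.397,.2],tool(Y,0)); print(r.get_state()["joint_positions"].round(2))
```

```text
clock 12.45 pos [0.4444 0.0781 0.2218] F [-0.34 -0.07 -4.01] grip 0.543 err world [-0.0184  0.3189 -0.0218] rotvec [-0.005  0.488  0.   ]
[0.042, 0.0, -0.019, -0.001, 0.07, 0.0]
[0.043, 0.0, -0.016, -0.001, 0.07, 0.0]
[0.044, 0.0, -0.013, -0.001, 0.07, 0.0]
[0.045, 0.0, -0.01, -0.001, 0.07, 0.0]
[0.045, 0.0, -0.006, -0.001, 0.07, 0.0]
[0.046, 0.0, -0.003, -0.001, 0.07, 0.0]
[0.046, 0.0, -0.0, -0.001, 0.07, 0.0]
[ 0.17  0.24 -0.89  1.71  0.56  1.61 -0.74]
```

servo_tool(
  increments=[
    [[0.025,0,-0.011,0,0.04,0,255],[0.036,0,-0.015,0,0.06,0,255],[0.036,0,-0.012,0,0.06,0,255],[0.036,0,-0.01,0,0.06,0,255],[0.036,0,-0.008,0,0.06,0,255]],
  ],
)

```text
clock: 12.95
tool_pos: [0.4318, 0.2597, 0.2073]
orientation: [-3.131, 0.201, 1.627]
force: [0.5, -0.3, -3.9]
grip_width: 0.547
```

Run:
```python
from h import *
go([.426,.397,.18],tool(Y,0)); print(r.get_state()["joint_positions"].round(2))
```

```text
clock 12.95 pos [0.4318 0.2597 0.2073] F [ 0.48 -0.26 -3.86] grip 0.547 err world [-0.0058  0.1373 -0.0273] rotvec [-0.011  0.201 -0.007]
[0.047, 0.001, -0.0, -0.004, 0.067, -0.002]
[0.047, 0.001, 0.003, -0.004, 0.067, -0.002]
[0.046, 0.001, 0.006, -0.004, 0.067, -0.002]
[ 0.04  0.36 -0.96  1.57  0.41  1.54 -0.91]
```

servo_tool(
  increments=[
    [[0.04,0.001,0,-0.003,0.055,-0.002,255],[0.04,0.001,0.003,-0.003,0.055,-0.002,255],[0.035,0.001,0.006,-0.003,0.05,-0.002,255],[0.02,0.001,0.006,-0.001,0.035,-0.001,255],[0,0,0,0,0,0,255]],
  ],
)

```text
clock: 13.45
tool_pos: [0.4214, 0.4023, 0.1672]
orientation: [-3.129, -0.004, 1.637]
force: [0.0, 0.2, -3.6]
grip_width: 0.547
```

Run:
```python
from h import *
go([.426,.397,.06],tool(Y,0)); print(r.get_state()["joint_positions"].round(2),r.get_state()["orientation"])
```

```text
clock 13.45 pos [0.4214 0.4023 0.1672] F [ 0.03  0.17 -3.56] grip 0.547 err world [ 0.0046 -0.0053 -0.1072] rotvec [-0.013 -0.004  0.004]
[-0.002, 0.002, 0.036, -0.004, -0.001, 0.001]
[-0.002, 0.002, 0.036, -0.004, -0.001, 0.001]
[-0.002, 0.002, 0.036, -0.004, -0.001, 0.001]
[-0.1   0.49 -0.98  1.51  0.4   1.36 -1.04] [-3.12891384 -0.00381975  1.6368323 ]
```

servo_tool(
  increments=[
    [[-0.002,0.002,0.036,-0.004,-0.001,0.001,255],[-0.002,0.002,0.036,-0.004,-0.001,0.001,255],[-0.001,0.001,0.025,-0.004,-0.001,0.001,255],[0,0,0,0,0,0,255]],
  ],
)

```text
clock: 13.85
tool_pos: [0.4239, 0.3959, 0.0647]
orientation: [-3.137, 0.004, 1.634]
force: [-0.7, -0.0, -4.1]
grip_width: 0.541
```

Run:
```python
from h import *
go([.426,.397,.04],tool(Y,0))
g=grab("scene"); go([.426,.397,.04],tool(Y,0))
u,v=map(int,proj(g,[.426,.397,.04])); print(u,v)
cv2.imwrite("pics/a7.png",cv2.resize(g["pixels"][v-70:v+50,u-75:u+75,::-1],None,fx=4,fy=4,interpolation=cv2.INTER_CUBIC))
```

```text
clock 13.85 pos [0.4239 0.3959 0.0647] F [-0.7  -0.02 -4.1 ] grip 0.541 err world [ 0.0021  0.0011 -0.0247] rotvec [-0.005  0.004  0.001]
[0.001, 0.002, 0.025, -0.005, 0.004, 0.001]
clock 13.9 pos [0.4245 0.3969 0.0666] F [ 0.27 -0.27 -3.56] grip 0.543 err world [ 0.0015  0.0001 -0.0266] rotvec [-0.003  0.003  0.001]
[0.0, 0.002, 0.027, -0.003, 0.003, 0.001]
155 186
```

View pics/a7.png

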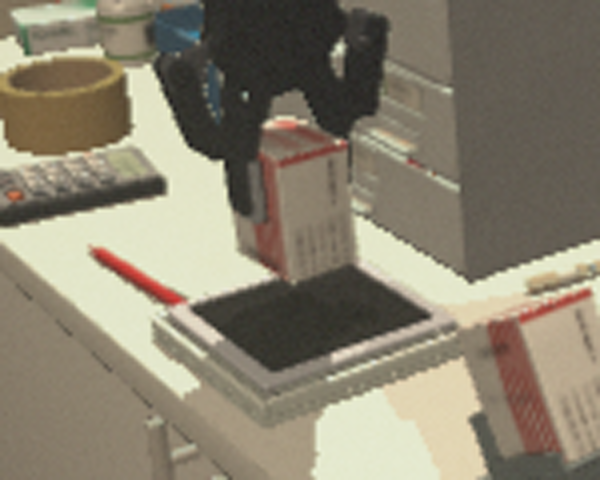

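The carton hangs upright over the dark pad, its lower corner at about crop (290,282) and the pad centre near (310,315). Lowering gently.

servo_tool(
  increments=[
    [[0,0.001,0.012,-0.002,0.002,0,255],[0,0.001,0.01,-0.001,0.001,0,255],[0,0,0.006,0,0,0,255],[0,0,0.003,0,0,0,255],[0,0,0,0,0,0,255]],
  ],
)

```text
clock: 14.4
tool_pos: [0.4286, 0.3987, 0.0375]
orientation: [3.137, -0.004, 1.633]
force: [-0.2, -0.0, -4.0]
grip_width: 0.545
```

servo_tool(
  increments=[
    [[0,0,0.003,0,0,0,255],[0,0,0,0,0,0,255],[0,0,0.003,0,0,0,255],[0,0,0,0,0,0,255]],
  ],
)

```text
clock: 14.8
tool_pos: [0.4291, 0.3994, 0.0322]
orientation: [3.136, -0.005, 1.633]
force: [0.0, 0.1, -4.1]
grip_width: 0.544
```

Run:
```python
from h import *
print(F(6)); go([.426,.397,.029],tool(Y,0))
```

```text
(array([ 0.14,  0.25, -3.96]), array([0.2 , 0.4 , 0.29]))
clock 15.1 pos [0.4292 0.3997 0.0327] F [-0.12  0.33 -3.7 ] grip 0.538 err world [-0.0032 -0.0027 -0.0037] rotvec [ 0.006 -0.005 -0.   ]
[-0.003, -0.003, 0.004, 0.006, -0.005, -0.0]
```

servo_tool(
  increments=[
    [[0,0,0.003,0,0,0,255],[0,0,0,0,0,0,255],[0,0,0.003,0,0,0,255],[0,0,0,0,0,0,255]],
  ],
)

```text
clock: 15.5
tool_pos: [0.4295, 0.4, 0.0265]
orientation: [3.135, -0.006, 1.633]
force: [-1.2, -0.2, -2.4]
grip_width: 0.545
```

Run:
```python
from h import *
print(F(6)); go([.426,.397,.023],tool(Y,0))
```

```text
(array([-0.63, -0.66, -1.86]), array([0.47, 0.51, 0.58]))
clock 15.8 pos [0.4295 0.4    0.0268] F [-0.5  -1.54 -2.27] grip 0.541 err world [-0.0035 -0.003  -0.0038] rotvec [ 0.007 -0.006 -0.   ]
[-0.003, -0.004, 0.004, 0.007, -0.006, -0.0]
```

Contact: the plate is taking about 2 N. A little further down.

servo_tool(
  increments=[
    [[0,0,0.002,0,0,0,255],[0,0,0,0,0,0,255],[0,0,0.002,0,0,0,255],[0,0,0,0,0,0,255]],
  ],
)

```text
clock: 16.2
tool_pos: [0.4297, 0.4003, 0.0229]
orientation: [3.134, -0.006, 1.633]
force: [0.4, 0.4, -1.9]
grip_width: 0.542
```

Run:
```python
from h import *
print(F(6)); go([.426,.397,.023],tool(Y,0))
```

```text
(array([-0.28, -0.58, -1.45]), array([0.36, 0.17, 0.3 ]))
clock 16.5 pos [0.4297 0.4002 0.0231] F [-0.05 -0.49 -1.43] grip 0.544 err world [-0.0037 -0.0032 -0.0001] rotvec [ 0.008 -0.006 -0.   ]
[-0.003, -0.004, 0.0, 0.008, -0.006, -0.0]
```

servo_tool(
  increments=[
    [[0,0,0.002,0,0,0,255],[0,0,0,0,0,0,255]],
  ],
)

```text
clock: 16.7
tool_pos: [0.4299, 0.4006, 0.0221]
orientation: [3.133, -0.006, 1.633]
force: [-1.0, -2.2, -1.9]
grip_width: 0.547
```

Run:
```python
from h import *
print(F(6)); go([.426,.397,.023],tool(Y,0))
```

```text
(array([-1.14, -2.14,  4.12]), array([0.44, 0.3 , 0.78]))
clock 17.0 pos [0.4299 0.4007 0.022 ] F [-1.7  -2.44  5.34] grip 0.544 err world [-0.0039 -0.0037  0.001 ] rotvec [ 0.008 -0.006 -0.   ]
[-0.003, -0.004, -0.001, 0.008, -0.006, -0.0]
```

The plate is fully down (about 8 N on it). Releasing and retracting.

servo_tool(
  increments=[
    [[0,0,0,0,0,0,130],[0,0,0,0,0,0,60],[0,0,0,0,0,0,0],[0,0,0,0,0,0,0],[0,0,0,0,0,0,0]],
  ],
)

```text
clock: 17.5
tool_pos: [0.4305, 0.4015, 0.0217]
orientation: [3.132, -0.008, 1.632]
force: [0.5, 0.2, 0.0]
grip_width: 1.002
```

servo_tool(
  increments=[
    [[0,0,0,0,0,0,0],[0,0,-0.015,0,0,0,0],[0,0,-0.03,0,0,0,0],[0,0,-0.04,0,0,0,0],[0,0,-0.04,0,0,0,0]],
  ],
)

```text
clock: 18.0
tool_pos: [0.4268, 0.3977, 0.1473]
orientation: [3.141, -0.003, 1.634]
force: [0.6, -0.5, 1.0]
grip_width: 0.999
```

servo_tool(
  increments=[
    [[0,0,-0.04,0,0,0,0],[0,0,0,0,0,0,0],[0,0,0,0,0,0,0]],
  ],
)

```text
clock: 18.3
tool_pos: [0.4276, 0.4007, 0.1987]
orientation: [3.132, -0.011, 1.635]
force: [-0.5, 0.5, -0.7]
grip_width: 1.002
```

Run:
```python
from h import *
g=grab("scene"); cv2.imwrite("pics/a8.png",cv2.resize(g["pixels"][110:310,75:330,::-1],None,fx=3,fy=3,interpolation=cv2.INTER_CUBIC))
o=cv2.imread("pics/scene0.png")[:,:,::-1]
for b in((266,322,195,285),(195,232,180,245)): print(reds(o,b),reds(g["pixels"],b))
print(F(4)); print(r.get_state()["tool_pos"])
print("proj of carton upright corners", [np.round(proj(g,[.4299+dx,.4007+dy,z]),0).tolist() for z in(.016,.092) for dx,dy in((-.0235,-.0305),(.0235,-.0305))])
```

```text
(528, np.float64(283.8), np.float64(245.7), np.int64(224)) (530, np.float64(284.6), np.float64(245.9), np.int64(224))
(287, np.float64(211.4), np.float64(207.9), np.int64(188)) (283, np.float64(211.5), np.float64(208.2), np.int64(188))
(array([0.2 , 0.09, 0.1 ]), array([0.1 , 0.36, 0.42]))
[0.42705127 0.39989291 0.19607155]
proj of carton upright corners [[155.0, 202.0], [172.0, 196.0], [151.0, 172.0], [170.0, 167.0]]
```

View pics/a8.png

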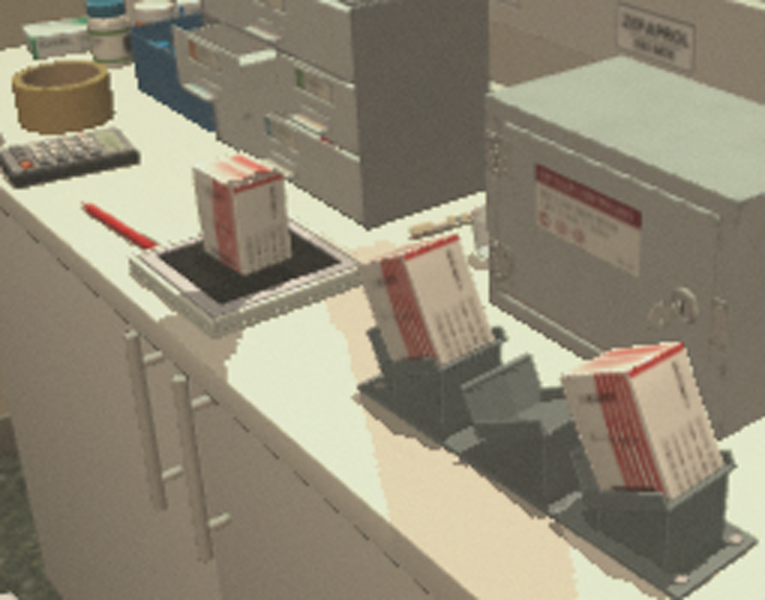

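The carton stands upright in the middle of the pad. Its lower corner is at image (155,202), as predicted with the plate down, and both empties are seated as before.

```bash
python3 -c "
from plant import hand_in; print(hand_in())"
```

```text
the job is handed in; nothing more can be done
None
```

The full carton, which was the middle one, now stands upright near the middle of the hand-over plate. I handed the job in at about 18.6 s; the hand-in reports no verdict.

**Weighing:**
- The right carton lifted at about 0.3–0.7 N, so it is empty. I set it back in its seat.
- The middle carton weighed about 4.0 N (0.41 kg) once clear of its lip, so it is the full one. A first reading of 2.2 N was too low because it was still rubbing on the lip.
- I did not lift the left carton, because the middle one's weight settled it.

**Placing:** I lowered the carton in small steps until the plate was fully down, with at most about 10 N on it. Then I released it and backed the arm clear.

**Last checks:**
- **Full carton:** it stands upright about 5 mm from the plate centre. Its lower corners match where they should be with the plate down.
- **Empty cartons:** both are seated within about 1 pixel of where they started, judged by their red stripes.
- **Arm:** there is no load on it, and nothing touches the gripper.
- **Cup and vials:** I did not measure these. No move went near them.

**Disagreement:** in the cameras the open fingertips sat about 33 mm behind the reported tool point, against the 13 mm stated. I followed the cameras and grasped about 20 mm deeper than the nominal figures. The plate contact height then agreed with that correction.

I viewed 11 pictures, one over the budget of 10.

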